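# Grade the mill balls by size on the bar grader

## Task

The mixed steel balls from the mill have to be graded by size. Push the grader's catch tray fully home, then lift the pouring pan by its handle and tip the balls off its nose onto the feed plate at the high end, steadily enough that they roll down the rods and every ball drops into the tray lane for its size. Stand the empty pan upright on the bench again, and leave the other things on the bench where they are.

Things in the scene. Friction and masses are not known exactly. Their poses are not given: they have to be found in the camera images.
- grader: bar grader: grey sheet-metal stand 166 mm wide (x), 381 mm long (y -151 to +230 mm), fixed to the bench. Origin: underside, at the middle of the home tray; +y points to its high head end, -x to its front, where the tray draws out. Heights: head plate (at y +228 mm) 134 mm, flared wings beside the feed plate at most 151 mm; everything falls towards the tail, 96 mm there (y -151 mm)
- rods_head (a point): middle of the open head end of four parallel steel rods 30 mm apart, axes 100 mm high. From here they run 198 mm towards the grader's -y, falling 10 degrees. First 105 mm: 14 mm thick, 16 mm gaps, 14 mm balls drop through to the head-end lane; then 6 mm thick, 24 mm gaps, 22 mm balls drop to the middle lane; 30 mm balls roll off the ends into the tail-end lane. A fast ball can overshoot its lane
- feed_plate (a point): point on the surface of the feed plate, on its centre line, 40 mm uphill of its low edge where the open rods begin, 112 mm above the bench. The plate is 76 mm wide; its back edge is 46 mm behind (+y), at the head plate, which stands 12 mm above it; it falls 12.5 degrees to the rods, which rise out of it as ribs (up to 4 mm). Its flared wings (45 degrees) rise 28 mm, their tops 132 mm apart
- tray (a joint): how far the catch tray is drawn out of the grader's front (m): 0 = fully home against its stop, at most 0.10. It slides along the grader's -x with about 2 N of friction and stays where it is left. A dark steel tray 140 x 296 mm, 36 mm high; two cross walls make three lanes along y. It can be pushed anywhere along its lip
- tray_lip (a point): middle of the outer face of the tray's folded front lip, a vertical strip 296 mm long (along the grader's y), 10 mm high, 34 mm above the bench, 17 mm in front of the tray's wall. Push it along the grader's +x to close the tray
- lane_small (a point): centre of the floor of the tray's head-end lane (136 mm across, 108 mm along the grader's y inside), for the two 14 mm balls; axes parallel to the grader's
- lane_medium (a point): centre of the floor of the tray's middle lane (136 mm across, 91 mm along the grader's y inside), for the two 22 mm balls; axes parallel to the grader's
- lane_large (a point): centre of the floor of the tray's tail-end lane (136 mm across, 87 mm along the grader's y inside), for the two 30 mm balls; axes parallel to the grader's
- pan: open steel pouring pan, 138 mm long, 76 mm wide (82 over the handle), sides 34 mm high, 0.5 kg with the six mixed balls loose on its floor. Origin: underside, below the handle; +x points to its nose, where the floor ramps up 15 degrees to an open lip; back wall 58 mm behind. Balls begin to roll out when it is tipped nose-down past 15 degrees; 40 degrees, reached over some 3 s, empties it
- pan_handle (a point): centre of the pan's black handle, a bar 82 mm long (along the pan's y), 12 mm wide (x), 14 mm high, bridging the pan 63 mm above its underside; pinch it across its 12 mm width from above (the balls below reach 33 mm)
- pan_lip (a point): middle of the pouring lip, 79.5 mm in front of the pan's origin and 11 mm above its underside; the lip is 70 mm wide inside
- ball_small_a_center (a point): centre of a 14 mm steel mill ball (small size)
- ball_small_b_center (a point): centre of a 14 mm steel mill ball (small size)
- ball_medium_a_center (a point): centre of a 22 mm steel mill ball (medium size)
- ball_medium_b_center (a point): centre of a 22 mm steel mill ball (medium size)
- ball_large_a_center (a point): centre of a 30 mm steel mill ball (large size)
- ball_large_b_center (a point): centre of a 30 mm steel mill ball (large size)
- crucible: bystander: porcelain crucible, 45 mm wide, 36 mm high, origin under its centre
- reagent_bottle: bystander: small capped reagent bottle, 49 mm wide, 95 mm high, origin under its centre
- dropper_bottle: bystander: white squeeze dropper bottle, 49 mm wide, 107 mm high, origin under its centre
- cork: bystander: cork stopper, 29 mm wide, 26 mm high, origin under its centre

How it is judged:
On the way, in this order (a step that is already met when the one before it is completed fails the run):
1. the catch tray is pushed fully home (value of joint tray below 0.004 m), for 0.2 s.
2. with the tray home, the pan is tipped nose-down over the feed plate (value of joint tray below 0.004 m and angle between pan's own z axis and vertical above 0.3 rad and horizontal distance between pan_lip and feed_plate below 0.09 m and height (world z) of pan_lip above 0.09 m), for 0.1 s.
3. all six balls lie in the lanes of their sizes (value of joint tray below 0.004 m and y of ball_small_a_center in the frame of lane_small between -0.054 and 0.054 m and x of ball_small_a_center in the frame of lane_small between -0.069 and 0.069 m and z of ball_small_a_center in the frame of lane_small between 0 and 0.034 m and y of ball_small_b_center in the frame of lane_small between -0.054 and 0.054 m and x of ball_small_b_center in the frame of lane_small between -0.069 and 0.069 m and z of ball_small_b_center in the frame of lane_small between 0 and 0.034 m and y of ball_medium_a_center in the frame of lane_medium between -0.046 and 0.046 m and x of ball_medium_a_center in the frame of lane_medium between -0.069 and 0.069 m and z of ball_medium_a_center in the frame of lane_medium between 0 and 0.034 m and y of ball_medium_b_center in the frame of lane_medium between -0.046 and 0.046 m and x of ball_medium_b_center in the frame of lane_medium between -0.069 and 0.069 m and z of ball_medium_b_center in the frame of lane_medium between 0 and 0.034 m and y of ball_large_a_center in the frame of lane_large between -0.044 and 0.044 m and x of ball_large_a_center in the frame of lane_large between -0.069 and 0.069 m and z of ball_large_a_center in the frame of lane_large between 0 and 0.034 m and y of ball_large_b_center in the frame of lane_large between -0.044 and 0.044 m and x of ball_large_b_center in the frame of lane_large between -0.069 and 0.069 m and z of ball_large_b_center in the frame of lane_large between 0 and 0.034 m), for 0.2 s.
At the end, for the whole second after the job is handed in: The tray is home (within 4 mm); each ball lies on the floor of its own lane of the tray (the two 14 mm balls in the head-end lane, the 22 mm ones in the middle, the 30 mm ones at the tail end); the pan stands upright on the bench (within about 5 degrees), released and at rest (all of step 3 and angle between pan's own z axis and vertical below 0.08 rad and height (world z) of pan between -0.004 and 0.006 m and linear speed of pan below 0.02 m/s and contact force between the fingers and pan below 0.1 N); the robot touches nothing.
It fails at once if a bystander is moved by more than 15 mm or tipped (distance of any of crucible, reagent_bottle, dropper_bottle, cork from where it was at the start of the episode above 0.015 m or angle between any of crucible, reagent_bottle, dropper_bottle, cork's own z axis and vertical above 0.3 rad).
It also fails if it takes over 67 s, if anything falls off the work surface, if the arm or the gripper's body presses on something with over 40 N, if the wrist force passes 120 N, or if a joint passes its speed limit or range.

## Robot

A 6-joint arm with a two-finger parallel gripper is mounted at the origin on a cart in front of the work surface, level with it; the furniture and walls round the work are solid. World frame = base frame: x ahead of the robot, y to its left, z up, the work surface at z = 0. Lengths are in m, angles in rad, forces in N, time in s.
With the tool pointing down it reaches from about 0.35 to 1 m from the base axis. Payload 7.1 kg.
Tool frame: the origin (TCP) lies at the very end of the fingers, on their centre line; the grasp point (between the pads) lies 19 mm behind it (manip.pinch_z is the distance from the TCP to the grasp point, in m); z points along the fingers, y is the line along which they close (so a half turn about z gives the same grasp; the last joint's range is limited). The gripper opens to 85 mm and grips with 20 to 120 N. Pads are 22 mm wide; open, the fingers measure 114 mm over their backs; the gripper's body (76 mm by 85 mm) begins 54 mm behind the grasp point. The pads swing forward as they close: fully open they stand 13 mm farther back than shut.
Start: joints at [-1.163, 0.423, 1.63, -0, 1.089, -0.019], TCP at [0.259, -0.569, 0.231] pointing down, gripper open.
Joint ranges: [-3, 3], [-0.9, 2.11], [0.09, 2.58], [-1.31, 4.45], [0.11, 2.69], [-2.54, 2.54]. Speed limits (rad/s): [2.39, 2.39, 3.01, 3.14, 3.14, 3.14].

## Interface

Orientations are given as a rotation vector (axis times angle).
In Python, from rig import manip gives the robot as it stands. Calls block until the motion is done:
- manip.move_to(position, orientation): joint-space move of the TCP to a pose.
- manip.servo_line(position, orientation=None, rate=0.15): straight line of the TCP; orientation=None keeps the orientation; rate is the mean speed in m/s.
- manip.set_joints(angles): joint-space move.
- manip.command_gripper(opening, f_grip=None): finger opening in m; f_grip is the grip in N (None keeps the last); returns when the fingers have stopped.
- manip.hold(seconds).
- manip.solve_ik(position, orientation): joint angles nearest the present ones, or None.
- manip.camera(name): name is "side" or "top" or "wrist"; returns a dict with "image" (400x640x3 uint8, red, green, blue), "fx", "fy", "cx", "cy" (pixels), "k1" (the pictures are not rectified: a ray, as slopes to the right and down, at radius r is drawn at 1 + k1 r^2 times it, then the intrinsics apply), "cam_to_world" (4x4, takes a point from camera to world coordinates); the wrist camera has in their place "mount" (4x4, takes a point from camera to tool coordinates, whose origin is the TCP and whose axes are the flange's). Camera axes: x right, y down, z forward; pixel columns grow to the right and rows downward; lengths in m; the calibration is good to about 2 mm. A picture is of the moment at which its call begins: read the wrist's pose just before it. There is no depth.
A pose or a line that the arm cannot do raises manip.IKError and nothing moves.
- manip.sign_off(): hands the job in; it is judged then, once.
Trained networks look in the newest picture that a camera, given by its name, has taken for a name from the list of things; names that differ only in an ending like _2 or _b are one class to them, and where a whole thing is asked for, a point or a joint stands for the part that bears it (a point fixed in the world has none). Each returns a list of dicts, best first, with "p" (0 to 1); they miss things now and then, are a little off and sometimes report something else, mostly with a low value. They report only what shows in the picture. A call takes as long as a camera call.
- manip.search_frame(camera, thing): "rect" ([left, top, right, bottom] in pixels, round what is visible of it).
- manip.regions_of(camera, thing): "pixels" (400x640 bool, what is visible of it) and "rect" ([left, top, right, bottom] in pixels, round what is visible of it).
Readings, each from a call of its own:
- manip.read_time(): time.
- manip.read_joint_positions(): joint angles.
- manip.read_joint_vel(): joint speeds.
- manip.read_tau(): joint torques, N m.
- manip.read_position(): TCP position.
- manip.read_ee_rot(): TCP orientation.
- manip.read_contact_force(): force on the tool from outside, world axes, zero at the start.
- manip.read_torque(): the same for the moment, N m.
- manip.read_width(): finger opening in m.
- manip.read_grip_force(): force on a finger pad.
Only numpy, scipy, OpenCV 4.12 (cv2) and the standard library are available. Lean on these libraries where they do the work, as an engineer would, in place of code of your own. Each camera call takes 0.05 s, during which the arm holds its last target. There are 200 camera calls.

## Working session

There is one attempt and no reset: what is moved stays moved. The work goes in short steps, each a Python script; the robot and the scene stay as the last script left them, time stands still between calls to the robot, and variables do not carry over. Pictures are saved under pics/ and viewed, at most 10 in all, crops included, and the job is handed in when it is done.

```bash
mkdir -p pics; ls; python3 - <<'E'
from rig import manip
import cv2
for n in ("top","side"):
    c=manip.camera(n); cv2.imwrite(f"pics/{n}0.png",c["image"][:,:,::-1])
    print(n,c["fx"],c["fy"],c["cx"],c["cy"],c["k1"],c["cam_to_world"].round(4).tolist())
    for t in ("grader","tray","pan","pan_handle","crucible","reagent_bottle","dropper_bottle","cork"):
        print(t,[(d["rect"],round(d["p"],2)) for d in manip.search_frame(n,t)[:2]])
print(manip.read_time(), manip.pinch_z)
E
```

```text
pics
rig.py
top 506.0474351355666 506.0474351355666 314.8832791507733 203.49879460467767 -0.09380420507630884 [[-0.0875, -0.9738, 0.2098, 0.2033], [-0.9962, 0.0861, -0.0157, 0.0453], [-0.0027, -0.2104, -0.9776, 1.5513], [0.0, 0.0, 0.0, 1.0]]
grader [([264.7, 120.3, 402.9, 215.3], 0.96)]
tray [([303.1, 142.3, 403.5, 216.9], 0.96)]
pan [([196.0, 217.0, 247.8, 260.0], 0.96)]
pan_handle [([196.8, 216.8, 248.2, 260.8], 0.56)]
crucible [([207.3, 157.0, 220.9, 171.3], 0.66)]
reagent_bottle []
dropper_bottle [([445.7, 229.5, 461.6, 250.5], 0.51)]
cork []
side 387.54809600657484 387.54809600657484 314.9421660599876 200.76788595867455 0.0005277867688477459 [[-0.8592, -0.2175, 0.463, -0.0526], [-0.5116, 0.3649, -0.7779, 1.0405], [0.0002, -0.9053, -0.4248, 0.6299], [0.0, 0.0, 0.0, 1.0]]
grader [([258.5, 162.1, 350.1, 236.5], 0.92)]
tray [([313.8, 175.8, 351.8, 222.1], 0.81), ([200.3, 239.2, 220.0, 275.7], 0.32)]
pan [([265.5, 243.1, 322.5, 285.5], 0.89)]
pan_handle [([265.3, 242.8, 321.8, 283.6], 0.74), ([281.2, 260.6, 288.8, 269.0], 0.66)]
crucible [([211.9, 237.2, 232.0, 253.0], 0.69), ([338.4, 250.5, 352.7, 262.3], 0.55)]
reagent_bottle [([198.4, 238.3, 221.8, 276.9], 0.63)]
dropper_bottle [([313.0, 180.2, 350.9, 223.1], 0.71), ([396.2, 166.5, 407.8, 195.0], 0.61)]
cork [([280.6, 259.9, 291.1, 270.5], 0.66), ([335.6, 249.6, 352.1, 262.7], 0.59)]
0.9 0.0187
```

```bash
python3 - <<'E'
import cv2
a=cv2.imread("pics/top0.png"); cv2.imwrite("pics/topc.png",cv2.resize(a[100:290,180:480],None,fx=2.66,fy=2.66,interpolation=3))
a=cv2.imread("pics/side0.png"); cv2.imwrite("pics/sidec.png",cv2.resize(a[130:310,180:430],None,fx=3.2,fy=3.2,interpolation=3))
E
```

```text
(no output)
```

View pics/topc.png

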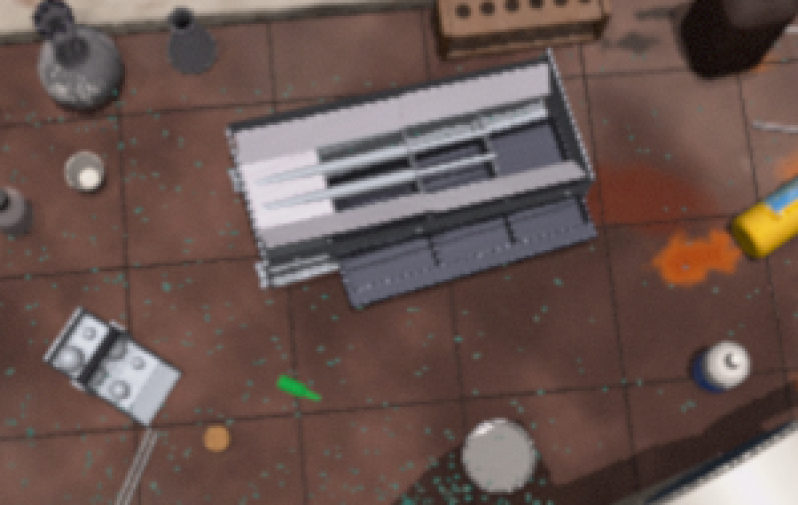

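View pics/sidec.png

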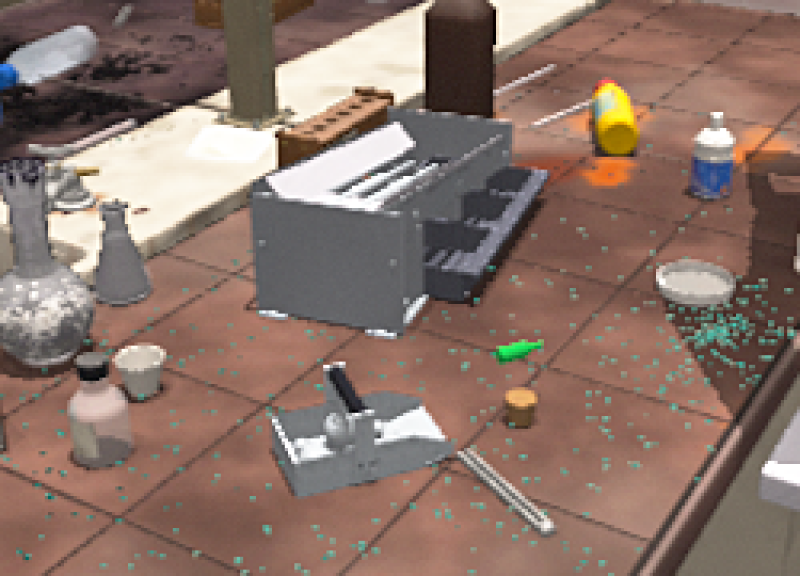

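The top picture shows the grader's head at the left (crop 230–265, 130–245) and its tail plate from (550,50) to (592,180). The tray is drawn out towards the robot, with lip corners at (350,307) and (597,235). The pan is at (112,365) with its nose to the lower right, the cork at (216,438) and the crucible at (85,172). The side view also shows the reagent bottle beside the crucible and the green dropper tip between pan and grader.

```bash
cat > h.py <<'E'
from rig import manip
import numpy as np, cv2
from scipy.spatial.transform import Rotation as R
def K(c): return np.array([[c["fx"],0,c["cx"]],[0,c["fy"],c["cy"]],[0,0,1.]]), np.array([c["k1"],0,0,0,0.])
def tcp():
    T=np.eye(4); T[:3,3]=manip.read_position(); T[:3,:3]=R.from_rotvec(manip.read_ee_rot()).as_matrix(); return T
def ray(c,M,px,z):
    k,d=K(c); u=cv2.undistortPoints(np.array(px,float).reshape(-1,1,2),k,d).reshape(-1,2)
    v=np.c_[u,np.ones(len(u))]@M[:3,:3].T; z=np.broadcast_to(z,len(u))
    return M[:3,3]+v*((z-M[2,3])/v[:,2])[:,None]
def proj(c,M,P):
    k,d=K(c); W=np.linalg.inv(M); return cv2.projectPoints(np.array(P,float),cv2.Rodrigues(W[:3,:3])[0],W[:3,3],k,d)[0].reshape(-1,2)
def down(a):  # tool pointing down, tool y (closing) along world direction a
    y=np.array([np.cos(a),np.sin(a),0]); z=np.array([0,0,-1.]); return R.from_matrix(np.c_[np.cross(y,z),y,z])
E
python3 - <<'E'
from h import *
c=manip.camera("top"); M=c["cam_to_world"]
f=lambda p:np.array(p)/2.66+[180,100]
pts={"lipH":((350,307),.039),"lipT":((597,235),.039),"tailF":((592,180),.096),"tailB":((550,50),.096),
"panBl":((80,308),.034),"panBr":((45,360),.034),"nosel":((180,375),.011),"noser":((150,425),.011),"hl":((120,328),.07),"hr":((76,383),.07),
"cork":((216,438),.02),"cruc":((85,172),.03),"dropper":((722,375),.05),"reag":((10,212),.08),"rodhead":((330,180),.1),"headB":((228,128),.151),"headF":((265,245),.151)}
for n,(p,z) in pts.items(): print(n,ray(c,M,[f(p)],z)[0].round(3))
print(R.from_rotvec(manip.read_ee_rot()).as_matrix().round(3).tolist())
print(manip.camera("wrist")["mount"].round(3).tolist())
E
```

```text
lipH [0.492 0.034 0.039]
lipT [ 0.551 -0.258  0.039]
tailF [ 0.602 -0.249  0.096]
tailB [ 0.761 -0.221  0.096]
panBl [0.519 0.344 0.034]
panBr [0.462 0.387 0.034]
nosel [0.435 0.237 0.011]
noser [0.38  0.275 0.011]
hl [0.485 0.293 0.07 ]
hr [0.427 0.346 0.07 ]
cork [0.358 0.199 0.02 ]
cruc [0.683 0.332 0.03 ]
dropper [ 0.374 -0.378  0.05 ]
reag [0.627 0.411 0.08 ]
rodhead [0.626 0.045 0.1  ]
headB [0.68  0.151 0.151]
headF [0.546 0.12  0.151]
[[0.91, 0.414, 0.0], [0.414, -0.91, -0.0], [0.0, 0.0, -1.0]]
[[-0.001, -0.951, -0.31, 0.08], [1.0, -0.001, 0.001, -0.0], [-0.001, -0.31, 0.951, -0.142], [0.0, 0.0, 0.0, 1.0]]
```

```bash
cat >> h.py <<'E'
YAW=np.radians(10.9); G0=np.array([.653,-.087,0.])
def g2w(p): return G0+R.from_euler('z',YAW).apply(p)
E
python3 - <<'E'
from h import *
gx=g2w([1,0,0])-G0; gy=g2w([0,1,0])-G0
t=np.radians(35); z=gx*np.sin(t)+np.array([0,0,-np.cos(t)])
sols=[]
for s in (1,-1):
    y=s*gy; o=R.from_matrix(np.c_[np.cross(y,z),y,z]).as_rotvec()
    ok=[manip.solve_ik(g2w(p),o) for p in ([-.19,0,.1],[-.19,0,.026],[-.09,0,.026])]
    print(s,[None if q is None else np.round(q,2) for q in ok])
    if all(q is not None for q in ok): sols.append((np.abs(ok[0]-np.array(manip.read_joint_positions())).sum(),o))
o=min(sols,key=lambda a:a[0])[1]
manip.command_gripper(0.0)
manip.move_to(g2w([-.19,0,.09]),o); manip.servo_line(g2w([-.19,0,.026]),o,rate=.1)
x=-.19
while x<-.07:
    x+=.01 if x<-.12 else .004
    manip.servo_line(g2w([x,0,.026]),o,rate=.06)
    f=np.dot(manip.read_contact_force(),gx); print(round(x,3),round(f,1),end='; ')
    if f<-10: break
print(manip.read_time(),(R.from_euler('z',-YAW).apply(manip.read_position()-G0)).round(4))
c=manip.camera("top"); cv2.imwrite("pics/top1.png",cv2.resize(c["image"][100:290,180:480,::-1],None,fx=2.66,fy=2.66,interpolation=3))
E
```

```text
1 [array([-0.52,  0.42,  2.35,  1.85,  0.4 ,  2.23]), array([-0.52,  0.64,  2.35,  2.25,  0.5 ,  1.78]), array([-0.36,  0.66,  2.17,  2.19,  0.38,  2.02])]
-1 [array([-0.52,  0.42,  2.35,  1.85,  0.4 , -0.91]), array([-0.52,  0.64,  2.35,  2.25,  0.5 , -1.36]), array([-0.36,  0.66,  2.17,  2.19,  0.38, -1.13])]
-0.18 -0.7; -0.17 -0.4; -0.16 0.5; -0.15 -0.5; -0.14 0.3; -0.13 0.8; -0.12 0.4; -0.116 -0.2; -0.112 -0.5; -0.108 -0.7; -0.104 0.0; -0.1 0.6; -0.096 0.8; -0.092 -5.1; -0.088 -17.7; 8.6167 [-0.093   0.0008  0.0236]
```

View pics/top1.png

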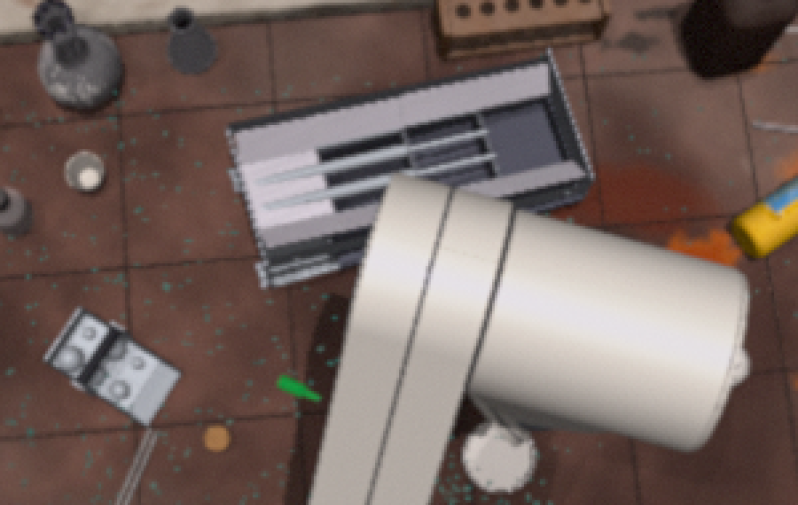

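The tray is home: the lip line now lies flush between the rails at (262,275) and the tail corner at (590,195), and the push ended at a firm stop. I'll back off and look at the pan and the head end with the wrist camera.

```bash
cat >> h.py <<'E'
def pan_tool(lip, yaw, tilt, s):
    """tool pose (pos, rotvec) grasping the handle for pan lip point, heading, nose-down tilt; s: closing dir sign"""
    Rp=R.from_euler('z',yaw)*R.from_euler('y',tilt)
    X,Y,Z=Rp.as_matrix().T
    h=np.array(lip)-Rp.apply([.0795,0,.011])+Rp.apply([0,0,.063-manip.pinch_z])
    y=s*X; return h, R.from_matrix(np.c_[np.cross(y,-Z),y,-Z]).as_rotvec()
E
python3 - <<'E'
from h import *
o0=manip.read_ee_rot()
p=g2w([-.13,0,.03]); manip.servo_line(p,o0,rate=.15); manip.servo_line(p+[0,0,.2],o0,rate=.25)
o=down(np.radians(232)).as_rotvec(); o2=down(np.radians(52)).as_rotvec()
for s in (1,-1):
    a=down(np.radians(232 if s>0 else 52)).as_rotvec()
    print(s,'pick',np.round(manip.solve_ik([.456,.32,.044],a),2))
    for t in (0,15,30,42):
        q=manip.solve_ik(*pan_tool(g2w([0,.2,.14]),YAW-np.pi/2,np.radians(t),s)); print(t,None if q is None else np.round(q,2))
E
```

```text
Traceback (most recent call last):
TypeError: unsupported operand type(s) for *: 'NoneType' and 'float'
```

```bash
python3 - <<'E'
from h import *
r=lambda q:None if q is None else np.round(q,2)
o2=down(np.radians(52)).as_rotvec()
for s in (1,-1):
    a=down(np.radians(232 if s>0 else 52)).as_rotvec()
    print(s,'pick',r(manip.solve_ik([.456,.32,.044],a)))
    for t in (0,15,30,42):
        print(t,r(manip.solve_ik(*pan_tool(g2w([0,.2,.14]),YAW-np.pi/2,np.radians(t),s))))
print(r(manip.read_joint_positions()))
for a in (52,232,142,-38): print(a,r(manip.solve_ik([.5,.2,.3],down(np.radians(a)).as_rotvec())), down(np.radians(a)).as_matrix()[:2,0].round(2))
E
```

```text
1 pick None
0 [0.28 0.5  1.66 0.   0.98 1.66]
15 [0.14 0.48 1.67 0.31 1.03 1.36]
30 [0.   0.51 1.65 0.57 1.15 1.1 ]
42 [-0.1   0.56  1.63  0.73  1.29  0.94]
-1 pick [ 0.59  0.61  1.88 -0.    0.66 -0.32]
0 [ 0.28  0.5   1.66 -0.    0.98 -1.48]
15 [ 0.14  0.48  1.67  0.31  1.03 -1.78]
30 [ 0.    0.51  1.65  0.57  1.15 -2.04]
42 [-0.1   0.56  1.63  0.73  1.29 -2.2 ]
[-0.41  0.16  2.17  0.86  0.44  0.25]
52 [ 0.36  0.22  1.75 -0.    1.17 -0.55] [-0.79  0.62]
232 None [ 0.79 -0.62]
142 [ 0.36  0.22  1.75 -0.    1.17 -2.12] [-0.62 -0.79]
-38 [ 0.36  0.22  1.75 -0.    1.17  1.02] [0.62 0.79]
```

```bash
python3 - <<'E'
from h import *
manip.command_gripper(.06)
manip.move_to([.46,.22,.36],down(np.radians(52)).as_rotvec()); manip.hold(.3)
T=tcp(); c=manip.camera("wrist"); M=T@c["mount"]
cv2.imwrite("pics/w0.png",c["image"][:,:,::-1]); np.save("w0.npy",M)
print(c["fx"],c["cx"],c["cy"],c["k1"],manip.read_time())
im=c["image"][:,:,::-1].copy()
P=[g2w(p) for p in ([0,.142,.103],[0,.182,.112],[-.038,.142,.103],[.038,.142,.103],[-.083,.23,.134],[.083,.23,.134],[-.083,.23,0],[-.066,.228,.151],[.066,.228,.151])]
for u in proj(c,M,P): cv2.drawMarker(im,tuple(int(v) for v in u),(0,0,255),0,8,1)
Pp=R.from_euler('z',np.radians(232)).apply([[-.058,-.038,.034],[-.058,.038,.034],[.0795,-.035,.011],[.0795,.035,.011],[0,-.041,.07],[0,.041,.07]])+[.456,.32,0]
for u in proj(c,M,Pp): cv2.drawMarker(im,tuple(int(v) for v in u),(0,255,0),0,8,1)
cv2.imwrite("pics/w0m.png",cv2.resize(im,(800,500),interpolation=3))
E
```

```text
347.7760729411164 318.35578570943886 199.78042329267473 -0.035628421259179165 12.9333
```

View pics/w0m.png

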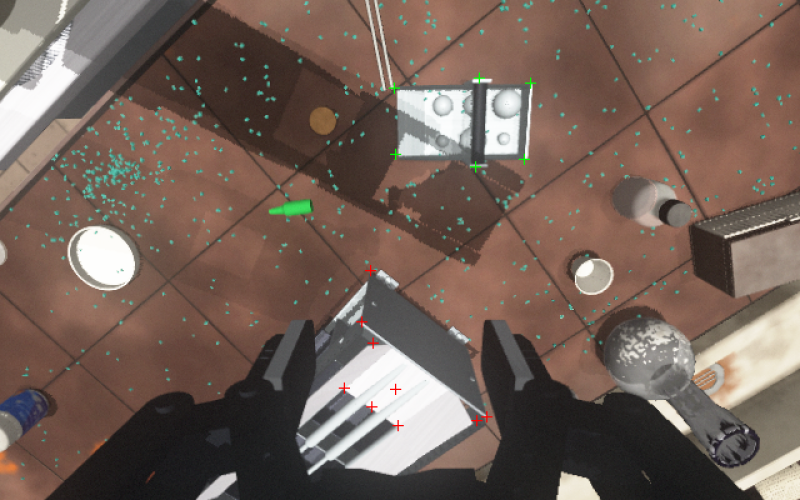

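The wrist view confirms both estimates. The green pan marks fall within about 2 px (2 mm) of the handle (479,82–163) and corners. The red grader marks sit on the head plate's corners (362,322) and (487,418). The fingers are clear, so I'll grasp the handle and lift.

```bash
python3 - <<'E'
from h import *
o=down(np.radians(51.5)).as_rotvec()
manip.move_to([.457,.3215,.13],o); manip.servo_line([.457,.3215,.0445],o,rate=.08)
print(manip.read_contact_force().round(1) if hasattr(manip.read_contact_force(),'round') else manip.read_contact_force())
manip.command_gripper(0.0,f_grip=80); print(manip.read_width(),manip.read_grip_force())
manip.servo_line([.457,.3215,.24],o,rate=.12)
print(manip.read_width(),manip.read_grip_force(),manip.read_contact_force(),manip.read_time())
c=manip.camera("side"); cv2.imwrite("pics/s1.png",cv2.resize(c["image"][100:320,180:430,::-1],None,fx=2.7,fy=2.7,interpolation=3))
E
```

```text
[0.1 0.6 0. ]
0.010309984814009387 78.42435121536255
0.010693947073445063 77.93141484260559 [-0.9501149   0.03336556 -5.190467  ] 17.425
```

View pics/s1.png

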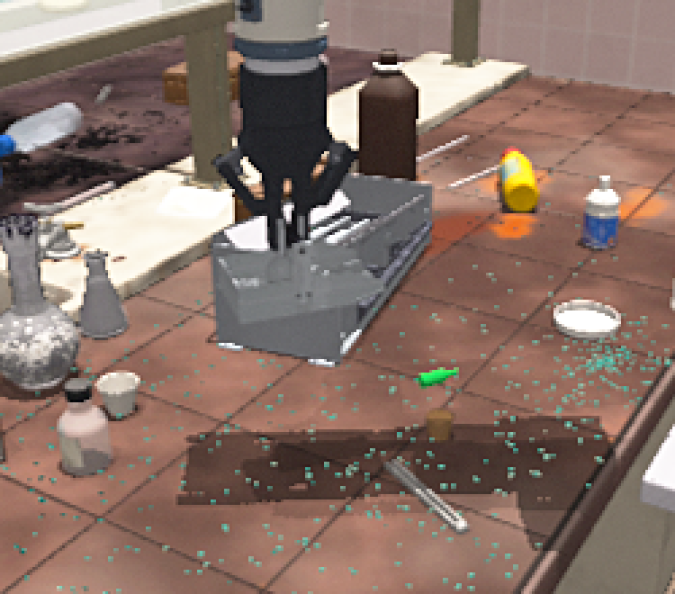

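```bash
python3 - <<'E'
from h import *
d=np.radians; A=YAW-np.pi/2
go=lambda y,z,t,rate:manip.servo_line(*pan_tool(g2w([0,y,z]),A,d(t),-1),rate=rate)
go(.26,.21,-5,.1)
go(.225,.175,8,.05)
go(.203,.143,13,.03); print(manip.read_contact_force(),manip.read_time())
c=manip.camera("side"); cv2.imwrite("pics/s2.png",cv2.resize(c["image"][100:280,180:430,::-1],None,fx=3.2,fy=3.2,interpolation=3))
T=tcp(); c=manip.camera("wrist"); cv2.imwrite("pics/w2.png",c["image"][:,:,::-1])
E
```

```text
[ 0.38108458 -0.06059238 -4.87428454] 21.575
```

View pics/s2.png

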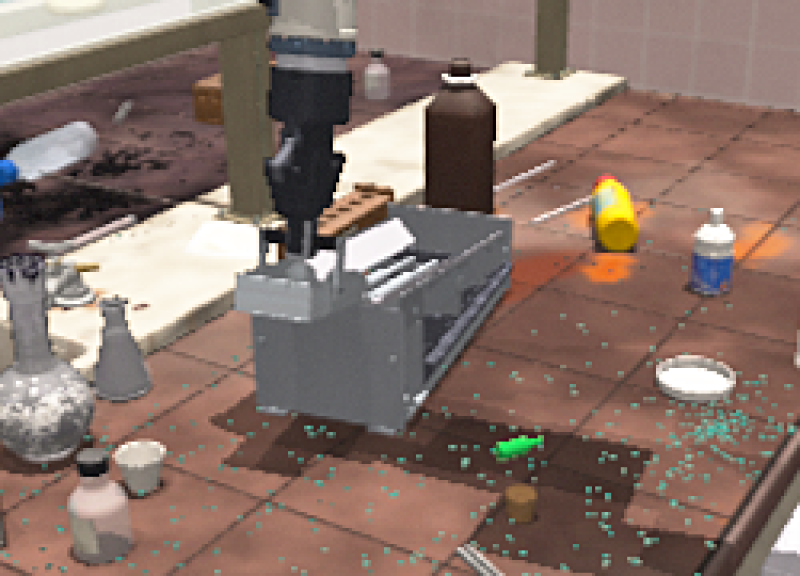

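View pics/w2.png

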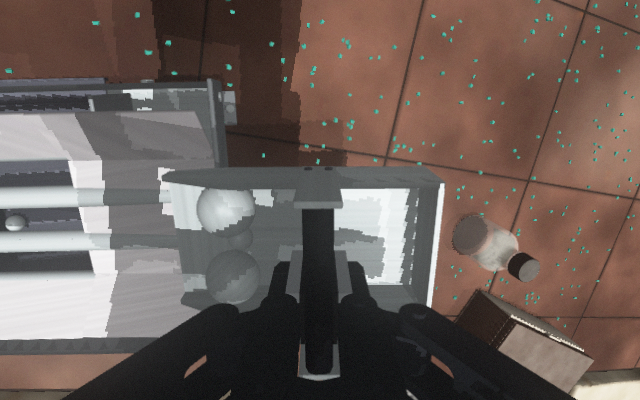

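The pan is over the head plate with its lip on the feed plate's centre line. Two large balls sit at the ramp (225,210 and 232,275) with a small one between them. One ball has already rolled ahead and shows at (15,222); I'll work out where it lies.

```bash
python3 - <<'E'
from h import *
T=tcp(); c=manip.camera("wrist"); M=T@c["mount"]
print(np.abs(c["image"].astype(int)-cv2.imread("pics/w2.png")[:,:,::-1]).mean(), manip.read_time())
i=lambda p:R.from_euler('z',-YAW).apply(p-G0)
print([i(ray(c,M,[[15,222]],z)[0]).round(3) for z in (.01,.09)], [i(ray(c,M,[[b,230]],.1)[0]).round(3) for b in (70,115)])
for t in ("ball_small_a_center","ball_medium_a_center","ball_large_a_center"):
    print(t,[(np.round(b["rect"]),round(b["p"],2)) for b in manip.search_frame("wrist",t)])
# apparent diameter check of the escaped ball
print(proj(c,M,[g2w(i(ray(c,M,[[15,222]],.012)[0])+[0,s*.007,0]) for s in (1,-1)]).round(1).tolist())
cv2.imwrite("pics/w2c.png",cv2.resize(c["image"][180:300,0:280,::-1],None,fx=2.8,fy=2.8,interpolation=3))
E
```

```text
2.2676432291666666 21.725
[array([0.029, 0.047, 0.01 ]), array([0.002, 0.096, 0.09 ])] [array([0.007, 0.132, 0.1  ]), array([0.009, 0.158, 0.1  ])]
ball_small_a_center [(array([  6., 214.,  25., 230.]), 0.71)]
ball_medium_a_center [(array([  7., 214.,  26., 231.]), 0.36)]
ball_large_a_center [(array([199., 187., 256., 237.]), 0.61)]
[[23.9, 221.4], [6.0, 222.6]]
```

View pics/w2c.png

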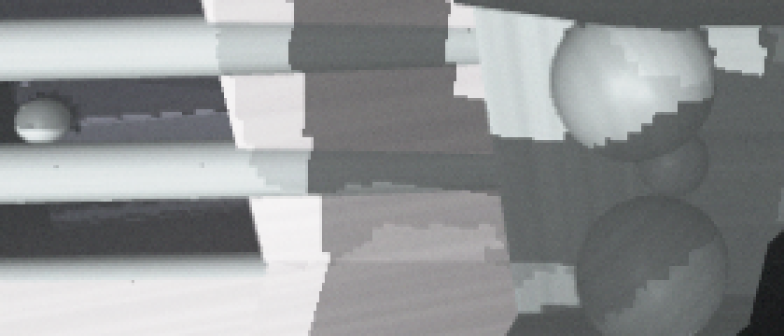

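The escaped ball is a 14 mm one resting in the small lane, at grader y ≈ 0.047. That is its correct lane, so I'll pour the rest slowly.

```bash
python3 - <<'E'
from h import *
d=np.radians; A=YAW-np.pi/2
def go(y,z,t,T):
    p,o=pan_tool(g2w([0,y,z]),A,d(t),-1); manip.servo_line(p,o,rate=np.linalg.norm(p-manip.read_position())/T)
for a in ((.203,.139,21,5.),(.203,.136,30,4.),(.203,.135,42,3.5)):
    go(*a); print(manip.read_time(),np.round(manip.read_contact_force(),1))
manip.hold(.7)
T=tcp(); c=manip.camera("wrist"); M=T@c["mount"]; np.save("w3.npy",M)
cv2.imwrite("pics/w3.png",c["image"][:,:,::-1])
E
```

```text
25.125 [ 1.  -0.8 -1.1]
29.1917 [-0.5 -1.5 -2. ]
32.8417 [ 0.5  0.2 -1.8]
```

View pics/w3.png

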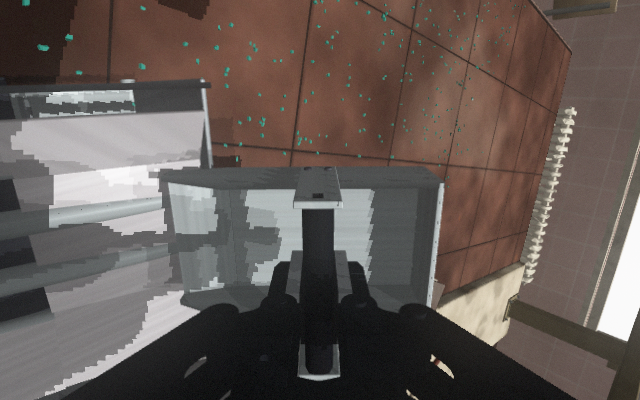

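The pan is empty and nothing is left on its floor. The load dropped by about 3.2 N, which matches the balls. I'll set the pan back where it stood.

```bash
python3 - <<'E'
from h import *
d=np.radians; A=YAW-np.pi/2
o=down(d(51.5)).as_rotvec()
manip.servo_line(*pan_tool(g2w([0,.25,.2]),A,d(20),-1),rate=.1)
manip.servo_line(*pan_tool(g2w([0,.27,.2]),A,0,-1),rate=.08)
manip.servo_line([.457,.3215,.2],o,rate=.15)
manip.servo_line([.457,.3215,.06],o,rate=.15); manip.hold(.3)
f0=manip.read_contact_force()[2]; z=.05
while z>.040:
    manip.servo_line([.457,.3215,z],o,rate=.03); f=manip.read_contact_force()[2]-f0
    if f>2.5: break
    z-=.0015
print(z,f,manip.read_time())
manip.command_gripper(.03); manip.servo_line([.457,.3215,.16],o,rate=.12)
manip.move_to([.40,.25,.38],o); manip.hold(.2)
print(manip.read_time())
i=lambda p:R.from_euler('z',-YAW).apply(p-G0)
c=manip.camera("top"); M=c["cam_to_world"]
cv2.imwrite("pics/t4.png",c["image"][:,:,::-1])
for t in ("ball_small_a_center","ball_medium_a_center","ball_large_a_center"):
    for b in manip.search_frame("top",t):
        r=np.array(b["rect"]); print(t,r.round(),round(b["p"],2),i(ray(c,M,[(r[:2]+r[2:])/2],.015)[0]).round(3))
a=c["image"][:,:,::-1]
cv2.imwrite("pics/t4c.png",cv2.vconcat([cv2.resize(a[115:215,255:415],(800,500),interpolation=3)[:,:], cv2.resize(a[200:270,185:260],(107,100),interpolation=3)[:, :].copy() if 0 else np.zeros((1,800,3),np.uint8)]))
E
```

```text
0.044 9.51483105502115 39.3167
41.9
ball_medium_a_center [298. 134. 401. 199.] 0.46 [-0.014 -0.009  0.015]
```

View pics/t4c.png

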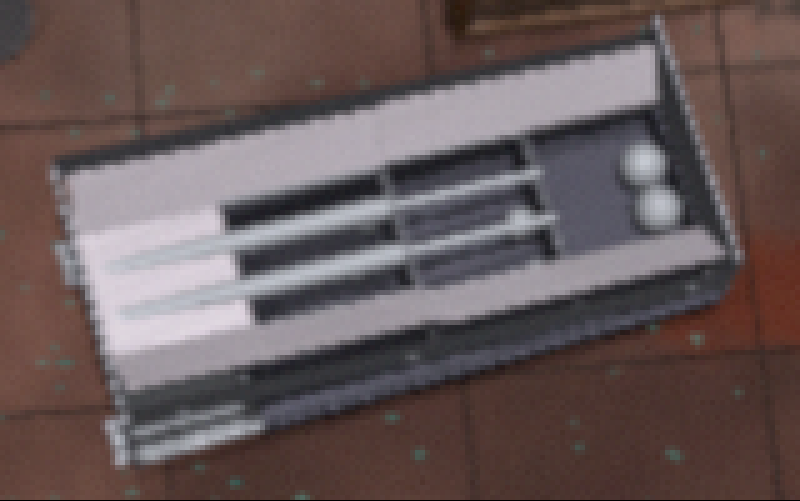

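Both 30 mm balls lie in the tail lane (645,165 and 658,207). At least one medium shows under the rod ends in the middle lane (518,215). I'll check the rest numerically with the wrist camera.

```bash
python3 - <<'E'
from h import *
i=lambda p:R.from_euler('z',-YAW).apply(p-G0)
o=down(YAW+np.pi/2).as_rotvec()
for k,(x,y) in enumerate(((.05,.05),(.10,.05))):
    manip.move_to(g2w([x,y,.27]),o); manip.hold(.2)
    T=tcp(); c=manip.camera("wrist"); M=T@c["mount"]; np.savez(f"v{k}.npz",M=M,im=c["image"])
    print(k,manip.read_time(),proj(c,M,[g2w(p) for p in ([0,.14,.01],[0,.037,.01],[0,-.055,.01])]).round().tolist())
    for t,r in (("small",.007),("medium",.011),("large",.015)):
        for b in manip.search_frame("wrist",f"ball_{t}_a_center"):
            q=np.array(b["rect"]); P=ray(c,M,[(q[:2]+q[2:])/2],r+.003)[0]
            print(t,q.round(),round(b["p"],2),i(P).round(3),"diam",(max(q[2]-q[0],q[3]-q[1])*np.linalg.norm(P-M[:3,3])/c["fx"]).round(3))
E
```

```text
0 43.8917 [[397.0, 113.0], [306.0, 113.0], [225.0, 113.0]]
small [141.  87. 167. 114.] 0.48 [-0.015 -0.135  0.01 ] diam 0.034
small [ 83.  10. 565. 227.] 0.3 [0.006 0.057 0.01 ] diam 0.561
medium [224. 108. 242. 123.] 0.72 [ 0.003 -0.045  0.014] diam 0.022
large [142.  89. 169. 115.] 0.71 [-0.014 -0.129  0.018] diam 0.034
1 44.6083 [[401.0, 68.0], [306.0, 67.0], [222.0, 68.0]]
small [118.   9. 421. 115.] 0.63 [-0.006 -0.003  0.01 ] diam 0.354
small [308.  92. 321. 102.] 0.6 [0.031 0.046 0.01 ] diam 0.015
medium [219.  58. 241.  80.] 0.68 [ 0.001 -0.045  0.014] diam 0.025
large [137.  40. 165.  70.] 0.61 [-0.013 -0.128  0.018] diam 0.037
```

```bash
python3 - <<'E'
from h import *
i=lambda p:R.from_euler('z',-YAW).apply(p-G0)
o=down(YAW+np.pi/2).as_rotvec(); k=2
for x,y,z in ((-.02,.0,.25),(-.06,.0,.25),(.01,.03,.22),(.075,.03,.22)):
    try: manip.move_to(g2w([x,y,z]),o)
    except manip.IKError as e: print("ik",x); continue
    manip.hold(.15)
    T=tcp(); c=manip.camera("wrist"); M=T@c["mount"]; np.savez(f"v{k}.npz",M=M,im=c["image"])
    print(k,i(M[:3,3]).round(3),manip.read_time()); k+=1
    for t,r in (("small",.007),("medium",.011),("large",.015)):
        for b in manip.search_frame("wrist",f"ball_{t}_a_center"):
            q=np.array(b["rect"])
            if q[2]-q[0]>60: continue
            P=ray(c,M,[(q[:2]+q[2:])/2],r+.003)[0]
            print(t,q.round(),round(b["p"],2),i(P).round(3),"diam",(max(q[2]-q[0],q[3]-q[1])*np.linalg.norm(P-M[:3,3])/c["fx"]).round(3))
E
```

```text
2 [-0.099  0.001  0.393] 45.55
small [356. 196. 368. 205.] 0.65 [0.028 0.051 0.01 ] diam 0.013
medium [271. 170. 287. 192.] 0.45 [ 0.004 -0.044  0.014] diam 0.024
large [186. 154. 212. 178.] 0.69 [-0.015 -0.132  0.018] diam 0.03
3 [-0.139  0.     0.392] 46.1833
small [370. 206. 382. 215.] 0.4 [0.001 0.067 0.01 ] diam 0.014
medium [272. 203. 288. 222.] 0.44 [ 0.001 -0.045  0.014] diam 0.021
large [192. 190. 217. 214.] 0.73 [-0.013 -0.13   0.018] diam 0.03
large [370. 206. 381. 215.] 0.42 [-0.002  0.065  0.018] diam 0.013
4 [-0.071  0.03   0.363] 46.9583
medium [237. 149. 256. 172.] 0.49 [ 0.002 -0.044  0.014] diam 0.024
large [143. 130. 172. 160.] 0.62 [-0.014 -0.131  0.018] diam 0.033
5 [-0.006  0.03   0.362] 47.675
small [333. 123. 342. 130.] 0.47 [0.033 0.049 0.01 ] diam 0.009
medium [229.  82. 252. 106.] 0.75 [ 0.002 -0.045  0.014] diam 0.025
large [133.  60. 166.  96.] 0.58 [-0.014 -0.13   0.018] diam 0.039
```

```bash
cat > mos.py <<'E'
from h import *
import glob
c=manip.camera("wrist")
ys=np.arange(.15,-.15,-.004); xs=np.arange(.07,-.071,-.006)
L=[]
for f in sorted(glob.glob("v*.npz")):
    d=np.load(f); P=np.array([g2w([x,y,.012]) for x in xs for y in ys])
    u=proj(c,d["M"],P).astype(np.float32).reshape(len(xs),len(ys),2)
    g=cv2.GaussianBlur(d["im"].astype(np.float32).mean(2),(3,3),0)
    L.append(cv2.remap(g,u[...,0],u[...,1],cv2.INTER_LINEAR,borderValue=255))
m=np.sort(L,0)[1]; print(m.min(),np.median(m),m.max())
print("head(y .15) -> tail; rows x .07 -> -.07")
for x,r in zip(xs,m): print(f"{x:+.3f}","".join(" .:-=+*#%@"[min(9,int(v/22))] for v in r))
E
python3 mos.py
```

```text
39.28353 64.89958 208.22844
head(y .15) -> tail; rows x .07 -> -.07
+0.070 --:::::::::::::::::::-===-::::::::::::::----===+++++%%%%%%%%%%%%%%%%%%%%%%%
+0.064 -:------:-::::::::::::::::::::::::::::::::::::::::---==:::::::----==++*##%%
+0.058 ---------::::::::::::::::::::::::::::::::::::::::::::==::::::::::::::::::::
+0.052 -::::::::::::::::::::::::::::::::::::::::::::::::::::::::::::::::::::::::::
+0.046 ::::--------------:-::----:::::::::::::::::--------::::=-----------------::
+0.040 :::::::::::::::::::::::::::-::::::::::-------------::::=----=-==-=-====--..
+0.034 :::::::::::::::::::::::::--:::::::--------=========::::+=================:.
+0.028 ::::::::::::::::::::::::----::::::---------------==::::+===========::=+***-
+0.022 :::-------------------------:::::::::----::::-:::::::::+==========::=+*%%%%
+0.016 ::--::::::-==-=---:---::::::::::::---------------==::::+==========::=*#%@%%
+0.010 ::::::::::..:...:....:..:.::::.:::::----------:-+*+:.::+==========::-+*###=
+0.004 :::::::::.::::::::::-==::::-::::::------------:+#%%#:::+===========-:-=++-.
-0.002 :.::::::::::::::::::-+=-:::::
[... 259 characters left out ...]
:::---=-----::::+==========::=+*#%%+
-0.026 :::::::::.:::::::::::::::-:::-----=============:=+=::::*===========-:-+++=:
-0.032 ..::::::.:::::::::::::::::--:::-:---=-====-==-:+###*:::*=============-==-:.
-0.038 ...::.....:::::::::::::::::::=::::::::-:-::::::=++*+:::*-::::::::::::::::..
-0.044 ..::.:.......:.:::::::::::::==::::::::::::::::::-==::::#::::::::::::::::::.
-0.050 ::::::::::::::::::::::::---=:-:::::::::::::---=====++++***#################
-0.056 ---------------------------=============#***##########***####*######**#****
-0.062 ---------------:-------------------:::-============--=++=++=+=+++++++++++++
-0.068 :::::::::::::::::::::::::::-::----::::::::------------+-------------------=
```

The mosaic of the views in the floor plane shows all six balls. The smalls are at about (.028,.049) and (.001,.066), both in the head-end lane. The mediums are at (.003,−.045) and (−.034,−.046) in the middle lane, and the larges are in the tail lane. I'll check the pan and sign off.

```bash
python3 - <<'E'
from h import *
manip.servo_line(manip.read_position()+np.array([0,0,.06]),rate=.15)
manip.camera("side"); manip.camera("top"); print("initial top [196 217 248 260], side [265 243 322 285]")
ok=False
for n,r0 in (("top",[196,217,247.8,260]),("side",[265.5,243.1,322.5,285.5])):
    for b in manip.search_frame(n,"pan")[:1]:
        e=np.abs(np.array(b["rect"])-r0).max(); print(n,np.round(b["rect"]),round(b["p"],2),e); ok|=e<6
print(ok,manip.read_time(),manip.read_contact_force(),manip.read_grip_force())
if ok: print(manip.sign_off())
E
```

```text
initial top [196 217 248 260], side [265 243 322 285]
top [194. 216. 245. 260.] 0.91 3.1000000000000227
side [265. 245. 322. 283.] 0.89 2.1999999999999886
True 48.625 [-0.56441518 -0.12014663  0.32939846] 0.0
the job is handed in; nothing more can be done
None
```

I handed the job in at about 49 s; the last pictures put the tray home, all six balls in the lanes for their sizes, and the empty pan back where it started, though the result of the judging was not reported.

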